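Sieve the chestnuts over the carton and close it

ROBOT

A 7-joint arm with a two-finger parallel gripper is mounted at the origin on the work surface. World frame = base frame: x ahead of the robot, y to its left, z up, the work surface at z = 0. Lengths are in m, angles in rad, forces in N, time in s.
With the tool pointing down it reaches from about 0.4 to 0.85 m from the base axis. Payload 10.4 kg.
Tool frame: the origin (TCP) lies at the very end of the fingers, on their centre line; the grasp point (between the pads) lies 19 mm behind it; x points along the fingers, z is the direction in which the jaws open and shut, and the axes are right-handed (so a half turn about x gives the same grasp; the last joint's range is limited). The gripper opens to 85 mm and grips with 20 to 120 N. Pads are 22 mm wide; open, the fingers measure 114 mm over their backs; the gripper's body (76 mm by 85 mm) begins 54 mm behind the grasp point. The pads swing forward as they close: fully open they stand 13 mm farther back than shut.
Start: joints at [1.136, 0.332, -0.065, 1.46, 0.022, 1.35, -0.088], TCP at [0.25, -0.573, 0.231] pointing down, gripper open.
Joint ranges: [-2.6, 2.6], [-0.5, 2.12], [-1.47, 1.34], [0.16, 2.42], [-1.27, 4.41], [0.06, 2.06], [-2.6, 2.6]. Speed limits (rad/s): [2.22, 2.22, 2.79, 2.79, 3.14, 3.14, 3.14].

INTERFACE

Orientations are given as a unit quaternion [x, y, z, w].
In Python, from workcell import telemetry, viewer, manip, spot_in, mark_of gives the robot as it stands. The module is installed in compiled form; this text tells all that it offers.
- The arm moves only by the shell command python3 -m crank 'ROWS' [FORCE]. ROWS is JSON, a list of rows, each a list of 3 entries, a list of its own where there are three numbers: the closure, from 0 (fully open) to 1 (shut), then the shift along the world's x, y, z in cm, then the turn, a rotation vector about the world's x, y, z in rad. A call has 1 to 12 rows; each row shifts and turns the commanded pose from where the row before left it; what a row does not reach is not made up. A row lasts 1/12 s, in which the tool goes at most 41.7 mm and 7.16 degrees, less where a joint would pass 70% of its speed; a pose out of reach is approached as far as the arm can. A call with a gripper value outside its range is refused whole. The fingers move at their own pace and stop on an object; FORCE is the grip in N (left out, the last holds). Time passes only in rows, so rows that do not move let the fingers close. It gives the time, the measured TCP pose, the force and the opening at its end, in the units of the state.
- telemetry.get_obs(): the state, without advancing time (a new reading comes with each control period).
- viewer.camera(name): name is "side" or "top" or "wrist"; returns a dict with "frame" (384x512x3 uint8, red, green, blue), "intrinsics" (3x3 intrinsics, pixels), "cam_to_world" (4x4, takes a point from camera to world coordinates). Camera axes: x right, y up, looking along -z (the intrinsics and any distortion apply to the point x, -y, -z); pixel columns grow to the right and rows downward; lengths in m; the calibration is good to about 2 mm. The wrist camera is an equidistant fisheye: a pixel r from the principal point sees the ray r / f radians off the axis. A picture is of the moment at which its call begins. There is no depth.
- manip.hand_in(): hands the job in, once; it reports no verdict.
Trained networks look in a picture, given as the dict that the camera call returned (one of the last four; its "shot" number tells which), for a name from the list of things; names that differ only in an ending like _2 or _b are one class to them, and where a whole thing is asked for, a point or a joint stands for the part that bears it (a point fixed in the world has none). Each returns a list of dicts, best first, with "conf" (0 to 1); they miss things now and then, are a little off and sometimes report something else, mostly with a low value. They report only what shows in the picture. A call takes as long as a camera call.
- spot_in(thing, picture): "location" ([x, y, z] in m, in the coordinates of the camera as it stood for that picture, good to about 4 mm: the middle of the surface that is visible of it).
- mark_of(thing, picture): "location" ([x, y, z] in m, in the coordinates of the camera as it stood for that picture, good to about 4 mm: a listed point, or the origin of a listed thing).
The state is a dict: "clock": time; "joint_pos": joint angles; "joint_velocities": joint speeds; "tau": joint torques, N m; "position": TCP position; "ee_rot": TCP orientation; "ft_force": force on the tool from outside, world axes, zero at the start; "torque": the same for the moment, N m; "grip_width": opening from 0.0 (shut) to 1.0 (fully open).
Only numpy, scipy, OpenCV 4.12 (cv2) and the standard library are available. Lean on these libraries where they do the work, as an engineer would, in place of code of your own. Each camera call takes 0.05 s, during which the arm holds its last target. There are 200 camera calls.

TASK

Lift the slotted sieve of chestnuts by its handle, hold it level over the open carton and shake it from side to side until all four small chestnuts have dropped through into the carton and the three large ones remain in the sieve. Stand the sieve back flat inside its tray, then close the carton: fold the short flap down first, then the long flap over it. Do not touch the chestnuts with the gripper, and leave the other things on the table as they are.

Things in the scene. Friction and masses are not known exactly. Their poses are not given: they have to be found in the camera images.
- sieve_handle (a point): Centre of the level handle bar of the steel sieve, 105 mm above the sieve's underside. The bar is 18 mm wide (along the sieve's y), 20 mm high and 218 mm long (along the sieve's x); it runs over the sieve's middle, on rigid posts at the two ends. Axes: those of the sieve, z up.
- sieve: Slotted sieve: open tray 210 (x) x 162 (y) mm, walls 44 mm high, 0.3 to 0.6 kg. Origin: centre of its underside, z up. Floor 4 mm thick: three slots 32 mm wide run its whole length along x, centred at y = -56, 0, +56 mm; the chestnuts start on the two 24 mm flat bars between them (y = -28, +28 mm). Same shape turned half a turn.
- tray: Fixed shallow aluminium tray 280 (x) x 250 (y) mm, rim 14 mm high, floor 4 mm above the table, on which the sieve stands at the start. Origin at the centre of its underside, z up.
- carton: Fixed open cardboard carton, 230 (x) x 250 (y) mm outside, walls 4 mm thick and 90 mm high, with two hinged flaps on its +y and -y edges. Origin at the centre of its underside, z up.
- flap_short (a joint): Short flap of the carton: 100 mm from hinge to free edge, 226 mm wide, 3 mm thick, hinged on the carton's -y edge. 0 = closed (level, over the opening), pi/2 = straight up, larger = leaning outwards (stop at 2.1). Stiff crease: it stays where it is left; a push of about 1 N at its free edge moves it.
- flap_long (a joint): Long flap of the carton: 145 mm from hinge to free edge, 226 mm wide, 3 mm thick, hinged on the carton's +y edge; closed it laps over the short flap. Values and stiffness as for the short flap.
- flap_short_hinge (a point): Middle of the short flap's hinge line, 90 mm above the table; the flap's outer face is 3 mm above it when closed. The point turns with the flap.
- flap_long_hinge (a point): Middle of the long flap's hinge line, 94 mm above the table; the flap's outer face is 3 mm above it when closed. The point turns with the flap.
- small_1: Small brown chestnut, flat below and domed above, 24 mm diameter, 20 mm high, 12 g: passes the sieve's slots. Slippery on the sieve (friction about 0.3), so it slides only when the sieve is shaken briskly. Origin at the centre of its flat underside.
- small_2: Small brown chestnut, flat below and domed above, 24 mm diameter, 20 mm high, 12 g: passes the sieve's slots. Slippery on the sieve (friction about 0.3), so it slides only when the sieve is shaken briskly. Origin at the centre of its flat underside.
- small_3: Small brown chestnut, flat below and domed above, 24 mm diameter, 20 mm high, 12 g: passes the sieve's slots. Slippery on the sieve (friction about 0.3), so it slides only when the sieve is shaken briskly. Origin at the centre of its flat underside.
- small_4: Small brown chestnut, flat below and domed above, 24 mm diameter, 20 mm high, 12 g: passes the sieve's slots. Slippery on the sieve (friction about 0.3), so it slides only when the sieve is shaken briskly. Origin at the centre of its flat underside.
- large_1: Large brown chestnut, same shape, 46 mm diameter, 38 mm high, 35 g: cannot pass the slots. Origin at the centre of its flat underside.
- large_2: Large brown chestnut, same shape, 46 mm diameter, 38 mm high, 35 g: cannot pass the slots. Origin at the centre of its flat underside.
- large_3: Large brown chestnut, same shape, 46 mm diameter, 38 mm high, 35 g: cannot pass the slots. Origin at the centre of its flat underside.
- oil_bottle_mid (a point): Bystander, to be left alone: upright bottle, 60 mm diameter, 190 mm tall; the point is its centre, 95 mm up.
- spice_jar_mid (a point): Bystander, to be left alone: upright jar, 50 mm diameter, 85 mm tall; the point is its centre, 42 mm up.
- mug_mid (a point): Bystander, to be left alone: white mug, 72 mm diameter with a handle, 85 mm tall; the point is its centre, 42 mm up.
- prep_bowl_mid (a point): Bystander, to be left alone: open steel bowl, 100 mm diameter, 50 mm tall; the point is at its middle, 25 mm up.
- spatula_mid (a point): Bystander, to be left alone: spatula lying flat, 200 mm long; the point is above its middle, 10 mm up.
- tomato_can_mid (a point): Bystander, to be left alone: upright can, 74 mm diameter, 110 mm tall; the point is its centre, 55 mm up.

How it is judged:
On the way, in this order (a step that is already met when the one before it is completed fails the run):
1. the sieve is lifted at least 40 mm off its tray with all chestnuts in it (height (world z) of sieve_handle above 0.149 m and x of large_1 in the frame of sieve_handle between -0.105 and 0.105 m and y of large_1 in the frame of sieve_handle between -0.08 and 0.08 m and z of large_1 in the frame of sieve_handle between -0.112 and -0.045 m and x of large_2 in the frame of sieve_handle between -0.105 and 0.105 m and y of large_2 in the frame of sieve_handle between -0.08 and 0.08 m and z of large_2 in the frame of sieve_handle between -0.112 and -0.045 m and x of large_3 in the frame of sieve_handle between -0.105 and 0.105 m and y of large_3 in the frame of sieve_handle between -0.08 and 0.08 m and z of large_3 in the frame of sieve_handle between -0.112 and -0.045 m and x of small_1 in the frame of sieve_handle between -0.105 and 0.105 m and y of small_1 in the frame of sieve_handle between -0.08 and 0.08 m and z of small_1 in the frame of sieve_handle between -0.112 and -0.045 m and x of small_2 in the frame of sieve_handle between -0.105 and 0.105 m and y of small_2 in the frame of sieve_handle between -0.08 and 0.08 m and z of small_2 in the frame of sieve_handle between -0.112 and -0.045 m and x of small_3 in the frame of sieve_handle between -0.105 and 0.105 m and y of small_3 in the frame of sieve_handle between -0.08 and 0.08 m and z of small_3 in the frame of sieve_handle between -0.112 and -0.045 m and x of small_4 in the frame of sieve_handle between -0.105 and 0.105 m and y of small_4 in the frame of sieve_handle between -0.08 and 0.08 m and z of small_4 in the frame of sieve_handle between -0.112 and -0.045 m), for 0.1 s.
2. all small chestnuts are in the carton, all large ones in the sieve, which is still held up over the carton (x of small_1 in the frame of carton between -0.112 and 0.112 m and y of small_1 in the frame of carton between -0.122 and 0.122 m and z of small_1 in the frame of carton between -0.01 and 0.07 m and x of small_2 in the frame of carton between -0.112 and 0.112 m and y of small_2 in the frame of carton between -0.122 and 0.122 m and z of small_2 in the frame of carton between -0.01 and 0.07 m and x of small_3 in the frame of carton between -0.112 and 0.112 m and y of small_3 in the frame of carton between -0.122 and 0.122 m and z of small_3 in the frame of carton between -0.01 and 0.07 m and x of small_4 in the frame of carton between -0.112 and 0.112 m and y of small_4 in the frame of carton between -0.122 and 0.122 m and z of small_4 in the frame of carton between -0.01 and 0.07 m and x of large_1 in the frame of sieve_handle between -0.105 and 0.105 m and y of large_1 in the frame of sieve_handle between -0.08 and 0.08 m and z of large_1 in the frame of sieve_handle between -0.112 and -0.045 m and x of large_2 in the frame of sieve_handle between -0.105 and 0.105 m and y of large_2 in the frame of sieve_handle between -0.08 and 0.08 m and z of large_2 in the frame of sieve_handle between -0.112 and -0.045 m and x of large_3 in the frame of sieve_handle between -0.105 and 0.105 m and y of large_3 in the frame of sieve_handle between -0.08 and 0.08 m and z of large_3 in the frame of sieve_handle between -0.112 and -0.045 m and height (world z) of sieve_handle above 0.16 m and horizontal distance between sieve_handle and carton below 0.12 m), for 0.1 s.
3. the sieve stands flat in its tray, let go, with the large chestnuts in it (x of sieve_handle in the frame of tray between -0.05 and 0.05 m and y of sieve_handle in the frame of tray between -0.06 and 0.06 m and z of sieve_handle in the frame of tray between 0.103 and 0.117 m and angle between sieve_handle's own z axis and vertical below 0.06 rad and x of large_1 in the frame of sieve_handle between -0.105 and 0.105 m and y of large_1 in the frame of sieve_handle between -0.08 and 0.08 m and z of large_1 in the frame of sieve_handle between -0.112 and -0.045 m and x of large_2 in the frame of sieve_handle between -0.105 and 0.105 m and y of large_2 in the frame of sieve_handle between -0.08 and 0.08 m and z of large_2 in the frame of sieve_handle between -0.112 and -0.045 m and x of large_3 in the frame of sieve_handle between -0.105 and 0.105 m and y of large_3 in the frame of sieve_handle between -0.08 and 0.08 m and z of large_3 in the frame of sieve_handle between -0.112 and -0.045 m and contact force between the fingers and sieve below 0.1 N), for 0.2 s.
4. the short flap is folded down while the long flap is still open (value of joint flap_short below 0.12 rad and value of joint flap_long above 0.6 rad), for 0.1 s.
5. the long flap is folded down over it (value of joint each of flap_short, flap_long below 0.12 rad), for 0.1 s.
At the end, for the whole second after the job is handed in: All four small chestnuts are in the carton below its rim; the three large ones lie in the sieve; the sieve stands flat (within 0.06 rad) inside its tray, its centre within 50 mm (x) and 60 mm (y) of the tray's; both flaps are closed to within 0.12 rad (all of step 5 and x of small_1 in the frame of carton between -0.112 and 0.112 m and y of small_1 in the frame of carton between -0.122 and 0.122 m and z of small_1 in the frame of carton between -0.01 and 0.07 m and x of small_2 in the frame of carton between -0.112 and 0.112 m and y of small_2 in the frame of carton between -0.122 and 0.122 m and z of small_2 in the frame of carton between -0.01 and 0.07 m and x of small_3 in the frame of carton between -0.112 and 0.112 m and y of small_3 in the frame of carton between -0.122 and 0.122 m and z of small_3 in the frame of carton between -0.01 and 0.07 m and x of small_4 in the frame of carton between -0.112 and 0.112 m and y of small_4 in the frame of carton between -0.122 and 0.122 m and z of small_4 in the frame of carton between -0.01 and 0.07 m and x of large_1 in the frame of sieve_handle between -0.105 and 0.105 m and y of large_1 in the frame of sieve_handle between -0.08 and 0.08 m and z of large_1 in the frame of sieve_handle between -0.112 and -0.045 m and x of large_2 in the frame of sieve_handle between -0.105 and 0.105 m and y of large_2 in the frame of sieve_handle between -0.08 and 0.08 m and z of large_2 in the frame of sieve_handle between -0.112 and -0.045 m and x of large_3 in the frame of sieve_handle between -0.105 and 0.105 m and y of large_3 in the frame of sieve_handle between -0.08 and 0.08 m and z of large_3 in the frame of sieve_handle between -0.112 and -0.045 m and x of sieve_handle in the frame of tray between -0.05 and 0.05 m and y of sieve_handle in the frame of tray between -0.06 and 0.06 m and z of sieve_handle in the frame of tray between 0.103 and 0.117 m and angle between sieve_handle's own z axis and vertical below 0.06 rad); the robot touches nothing.
It fails at once if the sieve is tipped more than about 23 degrees (0.4 rad) (angle between sieve_handle's own z axis and vertical above 0.4 rad).
It fails at once if the gripper's fingers touch a chestnut (contact force between the fingers and small_1 above 0.3 N or contact force between the fingers and small_2 above 0.3 N or contact force between the fingers and small_3 above 0.3 N or contact force between the fingers and small_4 above 0.3 N or contact force between the fingers and large_1 above 0.3 N or contact force between the fingers and large_2 above 0.3 N or contact force between the fingers and large_3 above 0.3 N).
It fails at once if a bystander is shifted more than 30 mm or knocked over (distance of any of oil_bottle_mid, spice_jar_mid, mug_mid, prep_bowl_mid, spatula_mid, tomato_can_mid from where it was at the start of the episode above 0.03 m or angle between any of oil_bottle_mid, spice_jar_mid, mug_mid, prep_bowl_mid, spatula_mid, tomato_can_mid's own z axis and vertical above 0.5 rad).
It also fails if it takes over 72 s, if anything falls off the work surface, if the arm or the gripper's body presses on something with over 40 N, if the wrist force passes 120 N, or if a joint passes its speed limit or range.

## Working session

There is one attempt and no reset: what is moved stays moved. The work goes in short steps, Python scripts to look and compute and a shell command to move; the robot and the scene stay as the last step left them, time stands still between calls to the robot, and variables do not carry over. Pictures are saved under pics/ and viewed, about 8 in all and at most 12, crops included, and the job is handed in when it is done.

```bash
mkdir -p pics; cat > h.py <<'E'
import numpy as np, cv2
from workcell import telemetry, viewer, manip, spot_in, mark_of
def w(p,d): 
    return (np.array(p['cam_to_world'])@np.r_[d['location'],1])[:3].round(4)
def shot(n,name):
    p=viewer.camera(n); cv2.imwrite(f'pics/{name}.png',p['frame'][:,:,::-1]); return p
def see(p,names,k=1,f=mark_of):
    for n in names:
        for d in f(n,p)[:k]: print(n,f.__name__,w(p,d),round(d['conf'],2))
E
python3 - <<'E'
from h import *
o=telemetry.get_obs(); print({k:np.round(v,3) for k,v in o.items()})
ps=[]
for c in('top','side'):
    p=shot(c,c+'0'); ps.append(p['frame']); print(c); 
    see(p,['sieve_handle','sieve','tray','carton','flap_short_hinge','flap_long_hinge','oil_bottle_mid','spice_jar_mid','mug_mid','prep_bowl_mid','spatula_mid','tomato_can_mid'])
    see(p,['small_1'],5);see(p,['large_1'],4); see(p,['flap_short','flap_long','sieve_handle'],1,spot_in)
    print(np.round(p['cam_to_world'],3).tolist())
cv2.imwrite('pics/both.png',np.vstack([np.hstack(ps)])[:,:,::-1][:, :, :] if 0 else cv2.resize(np.hstack(ps)[:,:,::-1],(800,300)))
E
```

```text
{'clock': np.float64(0.0), 'joint_pos': array([ 1.136,  0.333, -0.065,  1.461,  0.022,  1.35 , -0.088]), 'joint_velocities': array([ 0.002, -0.   ,  0.001, -0.   ,  0.002, -0.001,  0.001]), 'tau': array([-0.0000e+00, -6.2543e+01,  4.9000e-02, -3.9160e+01,  1.6000e-02,
        1.0000e-02,  0.0000e+00]), 'position': array([ 0.25 , -0.572,  0.231]), 'ee_rot': array([ 0.387,  0.592, -0.387,  0.591]), 'ft_force': array([ 0.472, -0.358, -0.042]), 'torque': array([0.022, 0.004, 0.01 ]), 'grip_width': np.float64(1.002)}
top
sieve_handle call [0.4848 0.2196 0.1119] 0.8
sieve call [0.4836 0.2166 0.0019] 0.74
tray call [0.4695 0.2185 0.0013] 0.96
carton call [ 0.506  -0.2233 -0.0014] 0.97
flap_short_hinge call [ 0.5349 -0.3401  0.0912] 0.85
flap_long_hinge call [ 0.4755 -0.0981  0.0958] 0.63
oil_bottle_mid call [0.695  0.0049 0.0925] 0.77
spice_jar_mid call [0.5207 0.0084 0.0422] 0.6
mug_mid call [0.4067 0.0068 0.0389] 0.93
prep_bowl_mid call [0.7667 0.1025 0.0276] 0.95
spatula_mid call [ 0.7651 -0.1945  0.0141] 0.72
tomato_can_mid call [0.738  0.2477 0.0558] 0.7
small_1 call [0.5485 0.1749 0.0
[... 836 characters left out ...]
e-02] 0.56
spice_jar_mid call [0.5161 0.0067 0.041 ] 0.58
mug_mid call [0.4044 0.0099 0.0411] 0.79
prep_bowl_mid call [0.7657 0.1051 0.0249] 0.59
spatula_mid call [ 0.7643 -0.197   0.0157] 0.87
tomato_can_mid call [0.7419 0.2429 0.0553] 0.66
small_1 call [0.464  0.2492 0.0073] 0.52
small_1 call [0.5633 0.2289 0.0093] 0.42
large_1 call [0.5119 0.2384 0.0106] 0.8
large_1 call [0.4119 0.2615 0.0081] 0.68
large_1 call [0.4069 0.2044 0.01  ] 0.56
flap_short call [ 0.5388 -0.3544  0.1427] 0.92
flap_long call [ 0.4717 -0.0819  0.1733] 0.65
sieve_handle call [0.4836 0.2165 0.049 ] 0.88
[[-0.866, 0.417, -0.277, 0.312], [-0.501, -0.706, 0.502, 0.523], [0.014, 0.573, 0.82, 0.898], [0.0, 0.0, 0.0, 1.0]]
```

View pics/both.png

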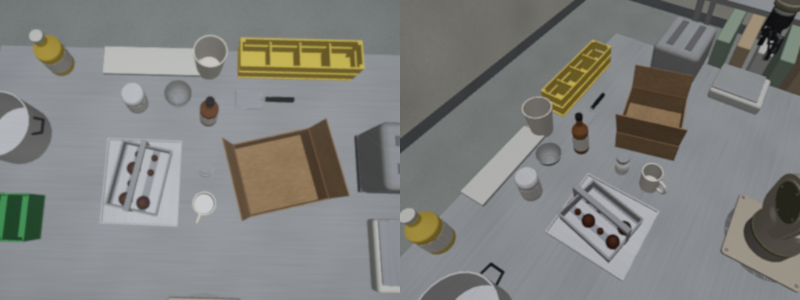

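```bash
python3 - <<'E'
import cv2,numpy as np
a=cv2.imread('pics/top0.png')
c=cv2.resize(a[165:295,120:250],(600,600),interpolation=cv2.INTER_CUBIC)
cv2.imwrite('pics/sv.png',c)
E
```

```text
(no output)
```

View pics/sv.png

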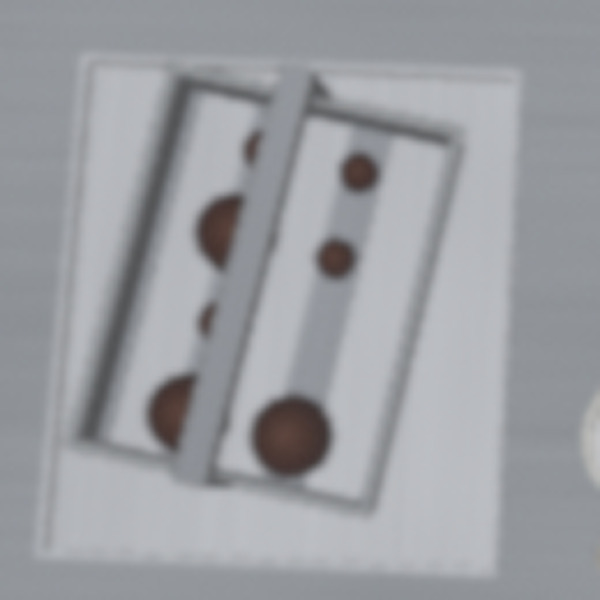

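```bash
cat >> h.py <<'E'
def ray(p,uv,z):
    K=np.array(p['intrinsics']);T=np.array(p['cam_to_world'])
    d=np.linalg.inv(K)@[uv[0],uv[1],1]; d=T[:3,:3]@(d*[1,-1,-1]); o=T[:3,3]
    return (o+d*(z-o[2])/d[2]).round(4)
E
python3 - <<'E'
from h import *
p=viewer.camera('top')
f=lambda a,z:ray(p,(120+a[0]*130/600,165+a[1]*130/600),z)
A,B=f((295,70),.119),f((192,482),.119); print(A,B,(A+B)/2,np.hypot(*(A-B)[:2]),np.arctan2(*(A-B)[1::-1]))
T=[f(a,.014) for a in((82,55),(520,70),(495,575),(42,555))]; print(T,np.mean(T,0))
S=[f(a,.048) for a in((180,75),(462,135),(370,510),(80,440))]; print(S,np.mean(S,0),[np.hypot(*(S[i]-S[i-1])[:2]) for i in range(4)])
for n in('sieve_handle','flap_short_hinge','flap_long_hinge','carton','tray','sieve'): see(p,[n])
E
```

```text
[0.5843 0.1978 0.119 ] [0.3749 0.237  0.119 ] [0.4796 0.2174 0.119 ] 0.21303755537463345 -0.18505959936931501
[array([0.6117, 0.3374, 0.014 ]), array([0.6095, 0.088 , 0.014 ]), array([0.3293, 0.0917, 0.014 ]), array([0.3337, 0.338 , 0.014 ])] [0.47105  0.213775 0.014   ]
[array([0.5946, 0.2731, 0.048 ]), array([0.5651, 0.1166, 0.048 ]), array([0.3626, 0.157 , 0.048 ]), array([0.3952, 0.313 , 0.048 ])] [0.479375 0.214925 0.048   ] [np.float64(0.20335282147046793), np.float64(0.15925608308632988), np.float64(0.20649070196984665), np.float64(0.15936988423162013)]
sieve_handle call [0.4822 0.2201 0.1086] 0.77
flap_short_hinge call [ 0.5381 -0.3408  0.0898] 0.75
flap_long_hinge call [0.6962 0.0023 0.0952] 0.61
carton call [ 0.5079 -0.2185 -0.0009] 0.74
tray call [0.4701 0.2168 0.0014] 0.84
sieve call [0.4807 0.2181 0.0042] 0.56
```

```bash
python3 -m crank '[[0,[2,0,1],[0,0,0]],[0,[3,0,2],[0,0,-0.1]],[0,[3,1,2],[0,0,-0.1]],[0,[3,2,2],[0,0,-0.1]],[0,[3,3,0],[0,0,-0.1]],[0,[2,3.5,0],[0,0,-0.1]],[0,[2,3.5,0],[0,0,-0.1]],[0,[1,4,0],[0,0,-0.05]],[0,[0,4,0],[0,0,0]],[0,[0,4,0],[0,0,0]],[0,[0,4,0],[0,0,0]],[0,[0,4,0],[0,0,0]]]' 40
python3 -m crank '[[0,[0,4,0],[0,0,0]],[0,[0,4,0],[0,0,0]],[0,[0,4,0],[0,0,0]],[0,[0,4,0],[0,0,0]],[0,[0,4,0],[0,0,0]],[0,[1,4,0],[0,0,0]],[0,[1,4,0],[0,0,0]],[0,[1,4,0],[0,0,0]],[0,[1,4,0],[0,0,0]],[0,[0.6,3,0],[0,0,0]],[0,[0,2,0],[0,0,0]],[0,[0,0,0],[0,0,0]]]'
python3 -c "
from h import *
from scipy.spatial.transform import Rotation as R
o=telemetry.get_obs(); print(o['position'],o['joint_pos'].round(2) if hasattr(o['joint_pos'],'round') else o['joint_pos'],R.from_quat(o['ee_rot']).as_matrix().round(3))"
```

```text
clock: 3.15
position: [0.4394, -0.2414, 0.3014]
ee_rot: [-0.556, -0.437, 0.556, -0.437]
ft_force: [0.6, 0.5, 0.7]
grip_width: 1.0
clock: 4.15
position: [0.4847, 0.1718, 0.3013]
ee_rot: [0.555, 0.44, -0.554, 0.438]
ft_force: [-0.0, 0.2, -0.7]
grip_width: 0.999
[0.48470764 0.17178388 0.30131178] [ 0.19  0.1  -0.66  1.61  0.06  1.45 -2.28] [[-0.     0.973 -0.229]
 [ 0.002 -0.229 -0.973]
 [-1.    -0.001 -0.002]]
```

```bash
python3 -m crank '[[0,[-0.3,2.5,-1],[0,0,0.04]],[0,[-0.2,2,-3],[0,0,0]],[0,[0,0,-4],[0,0,0]],[0,[0,0,-4],[0,0,0]],[0,[0,0,-3],[0,0,0]],[0,[0,0,-2.5],[0,0,0]],[0,[0,0,-2],[0,0,0]],[0,[0,0,-1.3],[0,0,0]],[0,[0,0,-0.5],[0,0,0]],[0,[0,0,0],[0,0,0]],[0.3,[0,0,0],[0,0,0]],[0.5,[0,0,0],[0,0,0]]]' 40
python3 - <<'E'
from h import *
p=shot('wrist','w1');q=shot('top','t1')
cv2.imwrite('pics/g1.png',np.hstack([p['frame'],cv2.resize(q['frame'][145:305,100:260],(384,384))])[:,:,::-1][:, 96:])
E
```

```text
clock: 5.15
position: [0.4815, 0.212, 0.0897]
ee_rot: [0.548, 0.448, -0.546, 0.448]
ft_force: [-0.4, -0.0, 0.9]
grip_width: 0.75
```

View pics/g1.png

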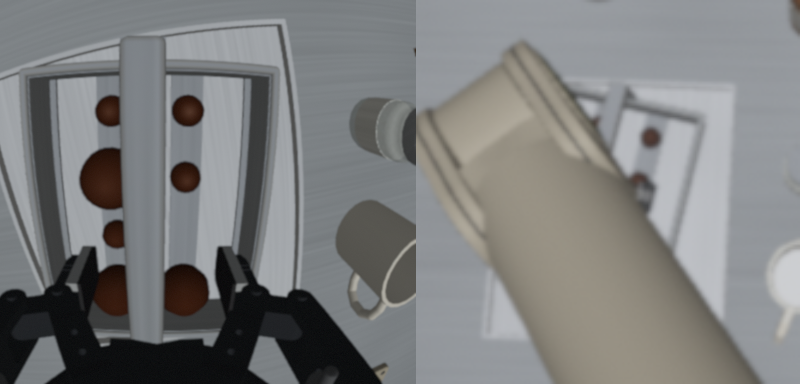

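Wrist view: the bar (x≈145, nearly vertical) sits between the two fingers (≈85 and ≈230), aligned; nothing else between. Closing and lifting.

```bash
python3 -m crank '[[0.65,[0,0.3,0],[0,0,0]],[0.75,[0,0.1,0],[0,0,0]],[0.8,[0,0,0],[0,0,0]],[0.9,[0,0,0],[0,0,0]],[1,[0,0,0],[0,0,0]],[1,[0,0,0],[0,0,0]],[1,[0,0,0],[0,0,0]],[1,[0,0,0.3],[0,0,0]],[1,[0,0,0.5],[0,0,0]],[1,[0,0,0.5],[0,0,0]],[1,[0,0,0.3],[0,0,0]],[1,[0,0,0],[0,0,0]]]' 110
python3 - <<'E'
from h import *
p=shot('wrist','w2');q=shot('side','s2')
cv2.imwrite('pics/g2.png',np.hstack([p['frame'][:,90:],cv2.resize(q['frame'][200:380,120:340],(378,384))])[:,:,::-1])
E
```

```text
clock: 6.25
position: [0.4809, 0.2157, 0.105]
ee_rot: [0.547, 0.448, -0.547, 0.448]
ft_force: [-0.8, -0.1, -5.1]
grip_width: 0.187
```

View pics/g2.png

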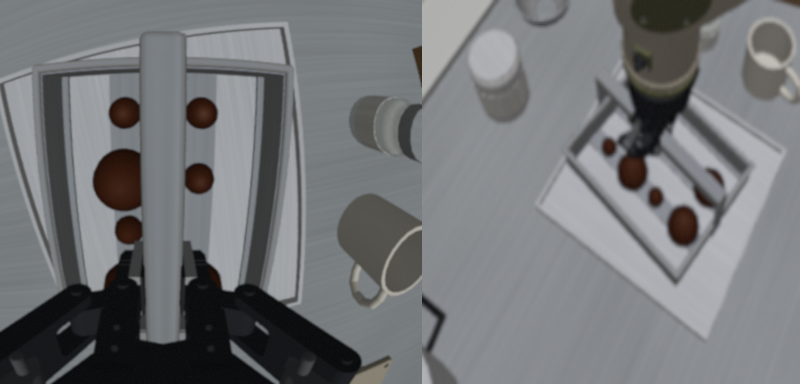

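```bash
python3 -m crank '[[1,[0,0,0.5],[0,0,0]],[1,[0,0,1],[0,0,0]],[1,[0,0,1.5],[0,0,0]],[1,[0,0,2],[0,0,0]],[1,[0,0,2.5],[0,0,0]],[1,[0,0,3],[0,0,0]],[1,[0,0,3],[0,0,0]],[1,[0,0,3],[0,0,0]],[1,[0,0,2.5],[0,0,0]],[1,[0,0,2],[0,0,0]],[1,[0,0,1.5],[0,0,0]],[1,[0,0,1],[0,0,0]]]'
python3 -m crank '[[1,[0,-0.4,0],[0,0,0]],[1,[0,-0.8,0],[0,0,0]],[1,[0,-1.2,0],[0,0,0]],[1,[0,-1.6,0],[0,0,0.01]],[1,[0.1,-2,0],[0,0,0.02]],[1,[0.1,-2.4,0],[0,0,0.03]],[1,[0.2,-2.8,0],[0,0,0.03]],[1,[0.3,-2.8,0],[0,0,0.03]],[1,[0.3,-2.8,0],[0,0,0.03]],[1,[0.3,-2.8,0],[0,0,0.03]],[1,[0.3,-2.8,0],[0,0,0.03]],[1,[0.3,-2.8,0],[0,0,0.03]]]'
python3 -m crank '[[1,[0.3,-2.8,0],[0,0,0.03]],[1,[0.2,-2.8,0],[0,0,0.03]],[1,[0.1,-2.8,0],[0,0,0.03]],[1,[0.1,-2.4,0],[0,0,0.03]],[1,[0,-2,0],[0,0,0.03]],[1,[0,-1.6,0],[0,0,0.02]],[1,[0,-1.2,0],[0,0,0.01]],[1,[0,-1,0],[0,0,0.01]],[1,[0,-0.6,0],[0,0,0]],[1,[0,-0.1,0],[0,0,0]],[1,[0,0,0],[0,0,0]]]'
python3 - <<'E'
from h import *
from scipy.spatial.transform import Rotation as R
o=telemetry.get_obs(); print(o['position'],o['joint_pos'],R.from_quat(o['ee_rot']).as_matrix().round(3)[:,2])
p=shot('wrist','w3');q=shot('side','s3')
cv2.imwrite('pics/g3.png',np.hstack([p['frame'][:,90:],cv2.resize(q['frame'][50:250,220:420],(378,384))])[:,:,::-1])
E
```

```text
clock: 7.35
position: [0.4807, 0.2161, 0.342]
ee_rot: [0.548, 0.448, -0.546, 0.449]
ft_force: [1.0, -0.2, -5.7]
grip_width: 0.191
clock: 8.35
position: [0.4987, -0.0386, 0.3379]
ee_rot: [0.489, 0.511, -0.49, 0.51]
ft_force: [1.7, 0.3, -5.9]
grip_width: 0.193
clock: 9.27
position: [0.5062, -0.2095, 0.3385]
ee_rot: [0.439, 0.555, -0.439, 0.554]
ft_force: [1.9, 0.1, -5.7]
grip_width: 0.191
[ 0.5061515  -0.2094701   0.33853204] [ 0.60926351  0.14671484 -0.33913875  1.47154063  0.04837917  1.53296109
 -1.0682939 ] [ 0.229 -0.973 -0.001]
```

View pics/g3.png

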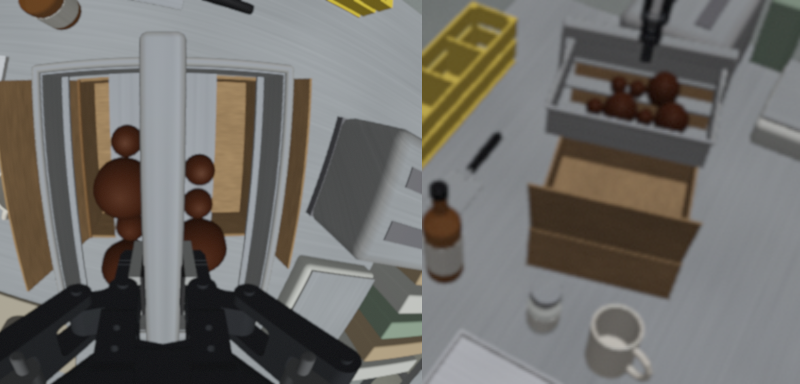

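Wrist view: all 7 chestnuts in the sieve (4 small, 3 large, slid to the near side), sieve between the flaps and parallel to them (left flap x≈20, right ≈295). Lower to just above the rim.

```bash
python3 -m crank '[[1,[0,-0.2,-0.4],[0,0,0]],[1,[0,-0.3,-0.8],[0,0,0]],[1,[0,-0.3,-1.2],[0,0,0]],[1,[0,-0.2,-1.6],[0,0,0]],[1,[0,-0.2,-1.9],[0,0,0]],[1,[0,0,-1.9],[0,0,0]],[1,[0,0,-1.8],[0,0,0]],[1,[0,0,-1.6],[0,0,0]],[1,[0,0,-1.3],[0,0,0]],[1,[0,0,-0.9],[0,0,0]],[1,[0,0,-0.4],[0,0,0]],[1,[0,0,0],[0,0,0]]]'
python3 - <<'E'
from h import *
p=shot('wrist','w4');q=shot('side','s4');t=shot('top','t4')
cv2.imwrite('pics/g4.png',np.hstack([cv2.resize(t['frame'][120:300,270:450],(384,384)),cv2.resize(q['frame'][50:250,220:420],(384,384))])[:,:,::-1])
E
```

```text
clock: 10.37
position: [0.506, -0.2212, 0.2001]
ee_rot: [0.439, 0.555, -0.439, 0.554]
ft_force: [0.2, 0.6, -5.5]
grip_width: 0.191
```

View pics/g4.png

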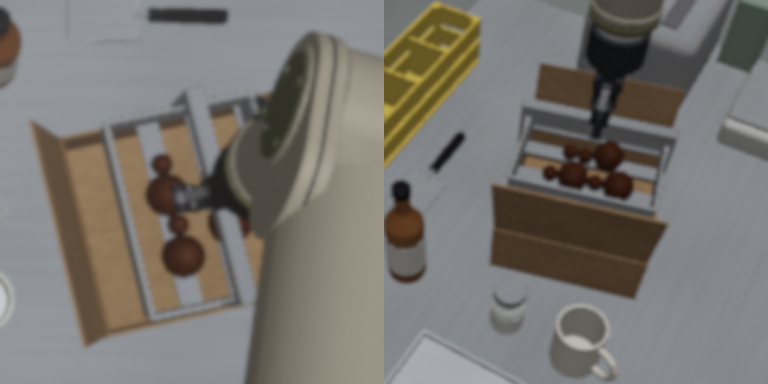

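```bash
python3 -m crank '[[1,[-0.3,1.3,0],[0,0,0]],[1,[0.6,-2.6,0],[0,0,0]],[1,[-0.6,2.6,0],[0,0,0]],[1,[0.6,-2.6,0],[0,0,0]],[1,[-0.6,2.6,0],[0,0,0]],[1,[0.6,-2.6,0],[0,0,0]],[1,[-0.6,2.6,0],[0,0,0]],[1,[0.6,-2.6,0],[0,0,0]],[1,[-0.6,2.6,0],[0,0,0]],[1,[0.3,-1.3,0],[0,0,0]],[1,[0,0,0],[0,0,0]],[1,[0,0,0],[0,0,0]]]' 120
python3 - <<'E'
from h import *
p=shot('wrist','w5');q=shot('side','s5')
cv2.imwrite('pics/g5.png',np.hstack([p['frame'][:,90:],cv2.resize(q['frame'][50:250,220:420],(378,384))])[:,:,::-1])
see(p,['small_1','large_1'],5)
E
```

```text
clock: 11.52
position: [0.5068, -0.2215, 0.202]
ee_rot: [0.439, 0.554, -0.439, 0.555]
ft_force: [0.8, 0.4, -5.5]
grip_width: 0.191
large_1 call [ 0.4734 -0.1897  0.1178] 0.9
large_1 call [ 0.5106 -0.2354  0.1195] 0.75
large_1 call [ 0.5161 -0.1775  0.1183] 0.64
```

View pics/g5.png

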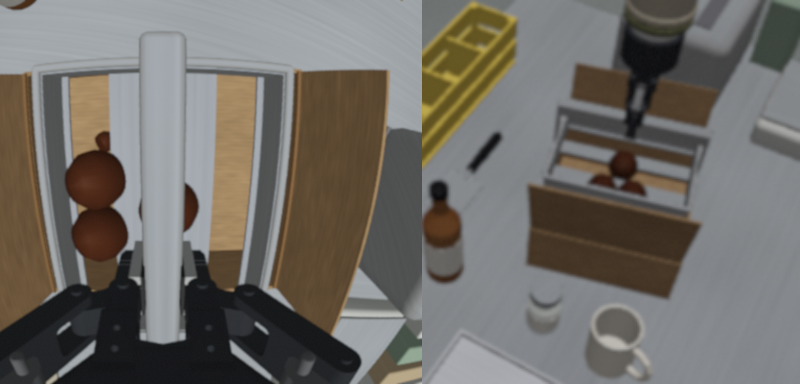

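```bash
python3 -m crank '[[1,[-0.3,1.4,0],[0,0,0]],[1,[0.6,-2.8,0],[0,0,0]],[1,[-0.6,2.8,0],[0,0,0]],[1,[0.6,-2.8,0],[0,0,0]],[1,[-0.6,2.8,0],[0,0,0]],[1,[0.6,-2.8,0],[0,0,0]],[1,[-0.6,2.8,0],[0,0,0]],[1,[0.6,-2.8,0],[0,0,0]],[1,[-0.6,2.8,0],[0,0,0]],[1,[0.3,-1.4,0],[0,0,0]],[1,[0,0,0],[0,0,0]],[1,[0,0,0],[0,0,0]]]'
python3 -m crank '[[1,[0,0,0.4],[0,0,0]],[1,[0,0,0.8],[0,0,0]],[1,[0,0,1.2],[0,0,0]],[1,[0,0,1.6],[0,0,0]],[1,[0,0,1.9],[0,0,0]],[1,[0,0,1.9],[0,0,0]],[1,[0,0,1.8],[0,0,0]],[1,[0,0,1.6],[0,0,0]],[1,[0,0,1.3],[0,0,0]],[1,[0,0,0.9],[0,0,0]],[1,[0,0,0.4],[0,0,0]],[1,[0,0,0],[0,0,0]]]'
python3 - <<'E'
from h import *
p=shot('wrist','w6');q=shot('side','s6')
cv2.imwrite('pics/g6.png',np.hstack([p['frame'][:,90:],cv2.resize(q['frame'][50:250,220:420],(378,384))])[:,:,::-1])
see(p,['small_1','large_1'],5);see(q,['small_1','large_1'],5)
E
```

```text
clock: 12.72
position: [0.5065, -0.2213, 0.2014]
ee_rot: [0.439, 0.554, -0.439, 0.554]
ft_force: [-0.5, 0.2, -5.9]
grip_width: 0.189
clock: 13.72
position: [0.507, -0.2213, 0.3406]
ee_rot: [0.439, 0.554, -0.439, 0.555]
ft_force: [-1.7, 0.2, -6.0]
grip_width: 0.191
large_1 call [ 0.4863 -0.1884  0.2584] 0.96
large_1 call [ 0.5344 -0.1739  0.2613] 0.77
large_1 call [ 0.5152 -0.2345  0.2599] 0.55
small_1 call [ 0.5108 -0.2263  0.0044] 0.38
large_1 call [ 0.4873 -0.1842  0.256 ] 0.59
large_1 call [ 0.5334 -0.1761  0.2602] 0.5
large_1 call [ 0.5152 -0.2326  0.2566] 0.49
```

View pics/g6.png

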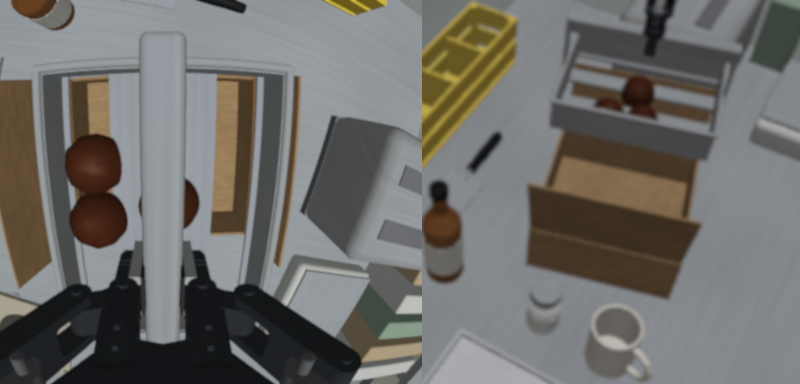

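```bash
python3 -m crank '[[1,[0,0.4,0],[0,0,0]],[1,[0,0.8,0],[0,0,0]],[1,[0,1.2,0],[0,0,-0.01]],[1,[0,1.6,0],[0,0,-0.02]],[1,[-0.1,2,0],[0,0,-0.03]],[1,[-0.2,2.4,0],[0,0,-0.03]],[1,[-0.3,2.8,0],[0,0,-0.03]],[1,[-0.3,2.8,0],[0,0,-0.03]],[1,[-0.3,2.8,0],[0,0,-0.03]],[1,[-0.3,2.8,0],[0,0,-0.03]],[1,[-0.3,2.8,0],[0,0,-0.03]],[1,[-0.3,2.8,0],[0,0,-0.03]]]'
python3 -m crank '[[1,[-0.2,2.4,0],[0,0,-0.03]],[1,[-0.1,2,0],[0,0,-0.03]],[1,[0,1.6,0],[0,0,-0.02]],[1,[0,1.2,0],[0,0,-0.01]],[1,[0,0.8,0],[0,0,0]],[1,[0,0.4,0],[0,0,0]],[1,[0,0,0],[0,0,0]]]'
python3 - <<'E'
from h import *
p=shot('wrist','w7');q=shot('side','s7');t=shot('top','t7')
f=cv2.resize
cv2.imwrite('pics/g7.png',np.hstack([f(t['frame'][130:290,270:430],(400,400)),f(q['frame'][60:220,220:380],(400,400))])[:,:,::-1])
see(t,['small_1'],5);see(p,['small_1'],5);see(p,['large_1'],5)
E
```

```text
clock: 15.02
position: [0.4849, 0.0329, 0.3394]
ee_rot: [-0.51, -0.49, 0.51, -0.49]
ft_force: [0.7, -0.2, -4.6]
grip_width: 0.189
clock: 15.6
position: [0.4823, 0.1156, 0.3393]
ee_rot: [-0.531, -0.467, 0.531, -0.467]
ft_force: [-2.4, 0.6, -4.6]
grip_width: 0.186
small_1 call [ 0.5267 -0.1761  0.0006] 0.55
small_1 call [ 0.4867 -0.1902  0.0247] 0.53
small_1 call [ 0.5333 -0.2308  0.0178] 0.53
small_1 call [ 0.5168 -0.146   0.0223] 0.48
small_1 call [ 0.5342 -0.2413  0.0223] 0.68
small_1 call [ 0.4883 -0.1927  0.0231] 0.45
large_1 call [0.5208 0.1459 0.2606] 0.94
large_1 call [0.4874 0.1019 0.2594] 0.93
large_1 call [0.4744 0.1561 0.255 ] 0.68
```

View pics/g7.png

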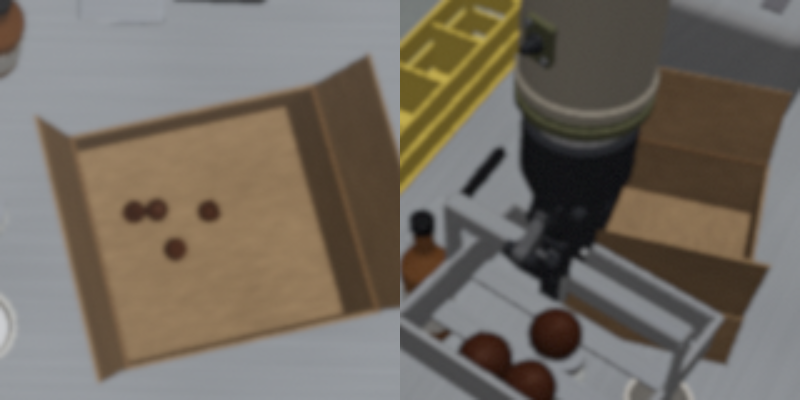

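Top view shows all four small chestnuts in the carton (133–208, 210–250); three large in the sieve. Returning it to its tray.

```bash
python3 -m crank '[[1,[0,0.4,0],[0,0,-0.01]],[1,[0,0.9,0],[0,0,-0.01]],[1,[-0.1,1.4,0],[0,0,-0.01]],[1,[-0.1,1.8,0],[0,0,-0.01]],[1,[0,1.8,0],[0,0,-0.01]],[1,[0,1.5,0],[0,0,-0.01]],[1,[0,1.1,0],[0,0,-0.01]],[1,[0,0.7,-0.3],[0,0,0]],[1,[0,0.4,-0.7],[0,0,0]],[1,[0,0,-1.1],[0,0,0]],[1,[0,0,-1.5],[0,0,0]],[1,[0,0,-1.9],[0,0,0]]]'
python3 -m crank '[[1,[0,0,-2.2],[0,0,0]],[1,[0,0,-2.5],[0,0,0]],[1,[0,0,-2.5],[0,0,0]],[1,[0,0,-2.5],[0,0,0]],[1,[0,0,-2.2],[0,0,0]],[1,[0,0,-1.9],[0,0,0]],[1,[0,0,-1.5],[0,0,0]],[1,[0,0,-1.1],[0,0,0]],[1,[0,0,-0.8],[0,0,0]],[1,[0,0,-0.5],[0,0,0]],[1,[0,0,-0.3],[0,0,0]],[1,[0,0,0],[0,0,0]]]'
python3 - <<'E'
from h import *
p=shot('wrist','w8');q=shot('side','s8'); f=cv2.resize
cv2.imwrite('pics/g8.png',np.hstack([p['frame'][:,90:],f(q['frame'][200:380,120:340],(378,384))])[:,:,::-1])
E
```

```text
clock: 16.9
position: [0.481, 0.2138, 0.2834]
ee_rot: [0.547, 0.448, -0.547, 0.448]
ft_force: [-2.9, 0.1, -5.0]
grip_width: 0.191
clock: 17.9
position: [0.4807, 0.2146, 0.1042]
ee_rot: [-0.547, -0.448, 0.547, -0.448]
ft_force: [-2.2, 1.1, -4.4]
grip_width: 0.19
```

View pics/g8.png

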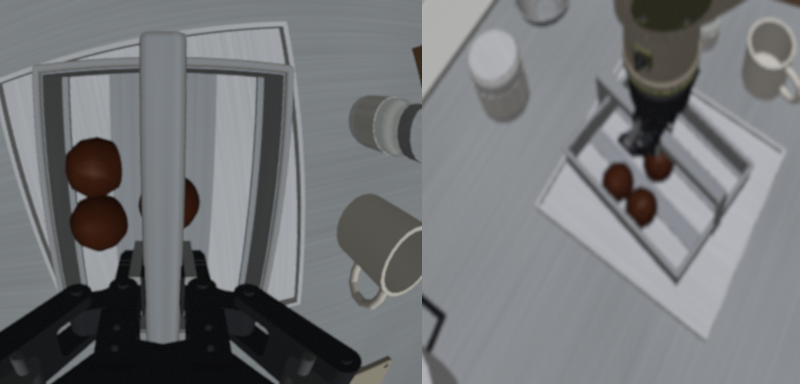

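```bash
python3 -m crank '[[1,[0,0,-0.4],[0,0,0]],[1,[0,0,-0.4],[0,0,0]],[1,[0,0,-0.3],[0,0,0]],[1,[0,0,-0.2],[0,0,0]],[1,[0,0,-0.1],[0,0,0]],[1,[0,0,0],[0,0,0]]]'
python3 -m crank '[[0.7,[0,0,0],[0,0,0]],[0.4,[0,0,0],[0,0,0]],[0.2,[0,0,0],[0,0,0]],[0,[0,0,0],[0,0,0]],[0,[0,0,0],[0,0,0]],[0,[0,0,0.3],[0,0,0]],[0,[0,0,1],[0,0,0]],[0,[0,0,2],[0,0,0]],[0,[0,0,3],[0,0,0]],[0,[0,0,4],[0,0,0]],[0,[0,0,4],[0,0,0]],[0,[0,0,4],[0,0,0]]]'
python3 - <<'E'
from h import *
from scipy.optimize import least_squares
p=shot('wrist','w9');q=shot('side','s9');t=shot('top','t9'); f=cv2.resize
cv2.imwrite('pics/g9.png',np.hstack([f(q['frame'][200:380,120:340],(378,384)),f(t['frame'][110:290,260:440],(384,384))])[:,:,::-1])
for k in (p,q): see(k,['sieve_handle','sieve','tray','large_1'],3)
for k in (q,t): see(k,['flap_short','flap_long'],1,spot_in)
E
```

```text
clock: 18.5
position: [0.4805, 0.2147, 0.09]
ee_rot: [-0.547, -0.448, 0.547, -0.448]
ft_force: [-0.5, -0.4, -4.3]
grip_width: 0.184
clock: 19.5
position: [0.48, 0.2148, 0.2763]
ee_rot: [0.547, 0.448, -0.547, 0.448]
ft_force: [1.1, 0.5, -1.1]
grip_width: 0.999
sieve_handle call [0.4803 0.2156 0.1084] 0.81
sieve call [0.4779 0.2096 0.0024] 0.96
tray call [ 0.471   0.2112 -0.0023] 0.68
tray call [0.4787 0.2519 0.0026] 0.26
large_1 call [0.518  0.2445 0.0232] 0.93
large_1 call [0.4765 0.2535 0.0059] 0.72
large_1 call [0.4831 0.1994 0.0099] 0.69
sieve_handle call [0.4816 0.2123 0.1102] 0.77
sieve_handle call [ 0.5094 -0.2272  0.0007] 0.43
sieve call [0.4828 0.2137 0.0012] 0.56
tray call [ 0.4728  0.2106 -0.0017] 0.66
large_1 call [0.5204 0.2481 0.0238] 0.7
large_1 call [0.4803 0.2602 0.0052] 0.64
large_1 call [0.4847 0.2005 0.0074] 0.61
flap_short call [ 0.4649 -0.3686  0.1133] 0.68
flap_long call [ 0.4524 -0.0845  0.1763] 0.67
flap_short call [ 0.5386 -0.3458  0.1448] 0.79
flap_long call [ 0.4656 -0.0808  0.1749] 0.81
```

View pics/g9.png

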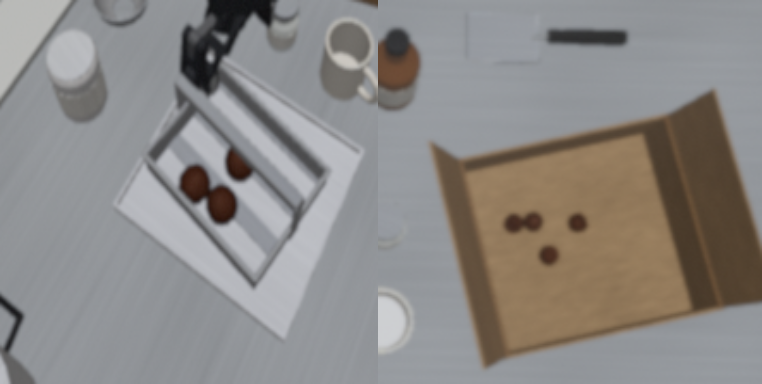

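Sieve stands back in its tray with the three large ones; carton clear with four small ones. Now the flap angles, and where the grey toaster behind the short flap lies.

```bash
python3 - <<'E'
from h import *
t=viewer.camera('top'); w6=None
px=lambda u,v:(260+(u-378)/2.1333,110+v/2.1333)
K=np.array(t['intrinsics']);T=np.array(t['cam_to_world'])
def proj(X):
    c=np.linalg.inv(T)@np.r_[X,1]; u=K@(c[:3]*[1,-1,-1]); return u[:2]/u[2]
y=np.array([-.232,.973,0]);x=np.array([.973,.232,0]);C=np.array([.507,-.2215,0])
for nm,s,h,L,obs in(('short',-1,.09,.1,[(715,90),(760,300)]),('long',1,.094,.145,[(430,143),(485,366)])):
    r=[]
    for a in np.arange(1.3,2.15,.05):
        d=-s*y*np.cos(a)+np.array([0,0,np.sin(a)])
        P=[C+s*.125*y+e*.113*x+[0,0,h]+L*d for e in(1,-1)]
        r.append((round(float(np.mean([np.linalg.norm(proj(p)-px(*o)) for p,o in zip(P,obs)])),1),round(a,2)))
    print(nm,sorted(r)[:4])
for s,h in((-1,.09),(1,.094)):print([(proj(C+s*.125*y+e*.113*x+[0,0,h])-[260,110])*2.1333+[378,0] for e in(1,-1)])
for v in((457,160),(457,243)):print([ray(t,v,z)[:2] for z in(0,.1,.18)])
# toaster height: seen with side
q=viewer.camera('side')
for v in(((690-400)*1.28,85*1.28),):pass
b=cv2.resize(np.hstack([t['frame'][110:290,330:510],q['frame'][0:180,280:460]])[:,:,::-1],(800,400),interpolation=cv2.INTER_CUBIC)
cv2.imwrite('pics/toast.png',b)
E
```

```text
short [(4.0, np.float64(1.65)), (4.1, np.float64(1.7)), (4.2, np.float64(1.6)), (4.6, np.float64(1.75))]
long [(1.5, np.float64(1.85)), (3.3, np.float64(1.9)), (4.6, np.float64(1.8)), (6.3, np.float64(1.95))]
[array([668.06369049, 114.04937301]), array([722.32782823, 307.53241266])]
[array([457.44498184, 157.18061526]), array([503.89629444, 355.1543638 ])]
[array([ 0.6835, -0.5115]), array([ 0.6559, -0.4631]), array([ 0.6339, -0.4244])]
[array([ 0.4614, -0.4978]), array([ 0.4538, -0.4506]), array([ 0.4477, -0.4129])]
```

View pics/toast.png

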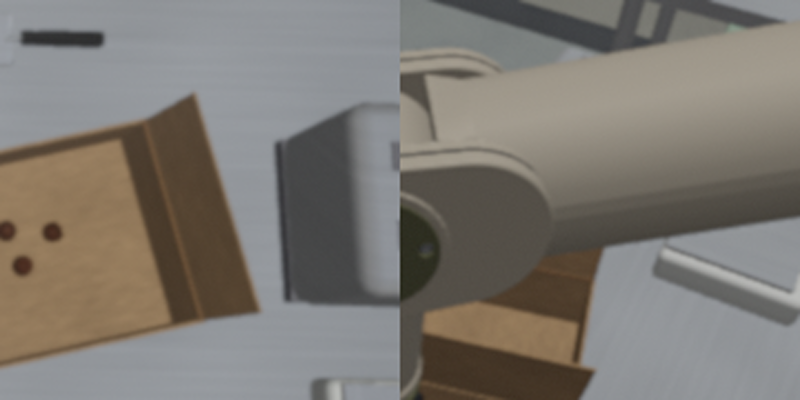

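Toaster face is ~0.1 m beyond the flap edge (crop x≈280 vs 200–260): enough room. Shut the fingers and go behind the short flap.

```bash
python3 -m crank '[[1,[0,-0.5,2],[0,0,0]],[1,[0.2,-1.5,1],[0,0,0]],[1,[0.3,-2.5,0],[0,0,0.03]],[1,[0.4,-3.5,0],[0,0,0.03]],[1,[0.4,-4,0],[0,0,0.03]],[1,[0.4,-4,0],[0,0,0.03]],[1,[0.4,-4,0],[0,0,0.03]],[1,[0.4,-4,0],[0,0,0.03]],[1,[0.4,-4,0],[0,0,0.03]],[1,[0.4,-4,0],[0,0,0.03]],[1,[0.4,-4,0],[0,0,0.03]],[1,[0.4,-4,0],[0,0,0.03]]]' 40
python3 -m crank '[[1,[0.5,-4,0],[0,0,0.03]],[1,[0.5,-4,0],[0,0,0.03]],[1,[0.5,-4,0],[0,0,0.03]],[1,[0.5,-4,0],[0,0,0.03]],[1,[0.5,-3.5,0],[0,0,0.02]],[1,[0.4,-3,0],[0,0,0]],[1,[0,0,0],[0,0,0]]]'
python3 -c "
from h import *
print((np.array([.551,-.406,.165])-telemetry.get_obs()['position'])*100, telemetry.get_obs()['joint_pos'])"
```

```text
clock: 21.35
position: [0.5215, -0.1874, 0.3035]
ee_rot: [0.473, 0.525, -0.474, 0.525]
ft_force: [1.1, -0.2, 0.1]
grip_width: 0.005
clock: 21.93
position: [0.5484, -0.4173, 0.301]
ee_rot: [0.437, 0.556, -0.439, 0.554]
ft_force: [-0.6, -1.5, -1.3]
grip_width: 0.001
[  0.25985456   1.13140231 -13.59825193] [ 0.75568412  0.47396181 -0.26973191  1.13300436  0.12473756  1.55175677
 -0.82447843]
```

```bash
python3 -m crank '[[1,[0.3,1.1,0],[0,0,0]],[1,[0,0,-2],[0,0,0]],[1,[0,0,-3.5],[0,0,0]],[1,[0,0,-3.5],[0,0,0]],[1,[0,0,-2.6],[0,0,0]],[1,[0,0,-1.5],[0,0,0]],[1,[0,0,-0.5],[0,0,0]],[1,[0,0,0],[0,0,0]],[1,[-0.3,1.3,0],[0,0,0]],[1,[-0.3,1.3,0],[0,0,0]],[1,[-0.3,1.3,0],[0,0,0]],[1,[-0.3,1.3,0],[0,0,0]]]'
python3 -m crank '[[1,[-0.3,1.3,0],[0,0,0]],[1,[-0.3,1.3,0],[0,0,0]],[1,[-0.3,1.2,-0.6],[0,0,0]],[1,[-0.3,1.1,-0.8],[0,0,0]],[1,[-0.2,0.9,-1],[0,0,0]],[1,[-0.2,0.9,-1.1],[0,0,0]],[1,[-0.1,0.4,-1],[0,0,0]],[1,[-0.1,0.4,-0.9],[0,0,0]],[1,[0,0.2,-0.8],[0,0,0]],[1,[0,0.1,-0.6],[0,0,0]],[1,[0,0,-0.2],[0,0,0]],[1,[0,0,0],[0,0,0]]]'
python3 -c "
from h import *
print((telemetry.get_obs()['position'][:2]-np.array([.536,-.343]))@[-.232,.973])
q=viewer.camera('wrist');see(q,['flap_short'],2,spot_in);see(q,['flap_long'],1,spot_in)"
```

```text
clock: 22.93
position: [0.5426, -0.3468, 0.1698]
ee_rot: [0.436, 0.555, -0.436, 0.558]
ft_force: [0.1, -1.7, -0.7]
grip_width: 0.003
clock: 23.93
position: [0.5234, -0.2695, 0.0968]
ee_rot: [0.436, 0.557, -0.436, 0.556]
ft_force: [-0.1, 0.3, 0.2]
grip_width: 0.001
0.07443891777184303
flap_short call [ 0.5833 -0.2855  0.0964] 0.98
flap_short call [ 0.4231 -0.1099  0.1081] 0.38
flap_long call [ 0.424  -0.1113  0.1082] 0.77
```

```bash
python3 -m crank '[[1,[0,0,-0.2],[0,0,0]],[1,[0,0,-0.2],[0,0,0]],[1,[0,0,0],[0,0,0]]]'
python3 -m crank '[[1,[0,0,1],[0,0,0]],[1,[0,0,3],[0,0,0]],[1,[0,0,4],[0,0,0]],[1,[0,0,4],[0,0,0]],[1,[0,0,4],[0,0,0]],[1,[0,1,3.5],[0,0,0]],[1,[-0.5,2.5,1],[0,0,0]],[1,[-1,3.5,0],[0,0,0]],[1,[-1,4,0],[0,0,0]],[1,[-1,4,0],[0,0,0]],[1,[-1,4,0],[0,0,0]],[1,[-1,3.5,0],[0,0,0]]]'
python3 -m crank '[[1,[-1,2,0],[0,0,0]],[1,[0,0.8,0],[0,0,0]],[1,[0,0,0],[0,0,0]]]'
python3 -c "
from h import *
print((np.array([.458,-.017,.19])-telemetry.get_obs()['position'])*100)
q=viewer.camera('top');see(q,['flap_short','flap_long'],1,spot_in)"
```

```text
clock: 24.33
position: [0.5239, -0.2696, 0.0937]
ee_rot: [0.436, 0.556, -0.436, 0.557]
ft_force: [-0.9, -0.8, 1.4]
grip_width: -0.004
clock: 25.33
position: [0.4676, -0.0416, 0.2991]
ee_rot: [0.436, 0.557, -0.436, 0.557]
ft_force: [1.6, 0.9, 1.0]
grip_width: 0.0
clock: 25.58
position: [0.4585, -0.0144, 0.2993]
ee_rot: [0.435, 0.557, -0.435, 0.558]
ft_force: [-0.0, -0.2, 0.5]
grip_width: 0.005
[ -0.04764398  -0.25888031 -10.92847551]
flap_short call [ 0.5214 -0.2875  0.0916] 0.92
```

```bash
python3 -m crank '[[1,[0,0,-2],[0,0,0]],[1,[0,0,-3.5],[0,0,0]],[1,[0,0,-3],[0,0,0]],[1,[0,0,-1.8],[0,0,0]],[1,[0,0,-0.6],[0,0,0]],[1,[0.2,-1,0],[0,0,0]],[1,[0.4,-1.6,0],[0,0,0]],[1,[0.4,-1.6,0.1],[0,0,0]],[1,[0.4,-1.6,0.1],[0,0,0]],[1,[0.4,-1.6,0.2],[0,0,0]],[1,[0.4,-1.6,0.2],[0,0,0]],[1,[0.4,-1.6,0.2],[0,0,0]]]'
python3 -m crank '[[1,[0.3,-1.3,0],[0,0,0]],[1,[0.4,-1.6,-0.8],[0,0,0]],[1,[0.4,-1.6,-1.1],[0,0,0]],[1,[0.3,-1.2,-1.4],[0,0,0]],[1,[0.3,-1.2,-1.5],[0,0,0]],[1,[0.1,-0.6,-1.3],[0,0,0]],[1,[0.1,-0.5,-1.3],[0,0,0]],[1,[0.1,-0.2,-1],[0,0,0]],[1,[0,-0.2,-0.8],[0,0,0]],[1,[0,0,-0.5],[0,0,0]],[1,[0,0,-0.2],[0,0,0]],[1,[0,0,0],[0,0,0]]]'
python3 -c "
from h import *
print((telemetry.get_obs()['position'][:2]-np.array([.478,-.1]))@[.232,-.973])
q=viewer.camera('wrist');see(q,['flap_short','flap_long'],1,spot_in)"
```

```text
clock: 26.73
position: [0.4856, -0.1249, 0.1993]
ee_rot: [0.437, 0.555, -0.436, 0.557]
ft_force: [0.6, 1.3, -0.3]
grip_width: 0.001
clock: 27.73
position: [0.5047, -0.2059, 0.0983]
ee_rot: [0.436, 0.557, -0.436, 0.557]
ft_force: [-0.2, 0.3, -0.7]
grip_width: -0.003
0.1091843539664066
flap_short call [ 0.5691 -0.2837  0.0952] 0.73
flap_long call [ 0.5499 -0.1632  0.0935] 0.73
```

```bash
python3 -m crank '[[1,[0,0,-0.2],[0,0,0]],[1,[0,0,-0.1],[0,0,0]],[1,[0,0,0],[0,0,0]]]'
python3 -m crank '[[1,[0,0,1],[0,0,0]],[1,[0,0,3],[0,0,0]],[1,[0,0,4],[0,0,0]],[1,[0,0,4],[0,0,0]],[1,[0,0,4],[0,0,0]],[1,[0,-2,3],[0,0,0]],[1,[-1,-3.5,1],[0,0,0]],[1,[-1,-4,0],[0,0,0]],[1,[-1,-4,0],[0,0,0]],[1,[-1,-4,0],[0,0,0]],[1,[-1,-4,0],[0,0,0]],[1,[-1,-4,0],[0,0,0]]]'
python3 -m crank '[[1,[-1,-4,0],[0,0,0]],[1,[-1,-3,0],[0,0,0]],[1,[-1,-1,0],[0,0,0]],[1,[0,0,0],[0,0,0]]]'
python3 - <<'E'
from h import *
ps=[shot(c,c+'end') for c in('top','side')]
for p in ps:
    print('--');see(p,['flap_short','flap_long'],1,spot_in);see(p,['flap_short_hinge','flap_long_hinge','carton','small_1','sieve_handle','sieve','tray','oil_bottle_mid','spice_jar_mid','mug_mid','prep_bowl_mid','spatula_mid','tomato_can_mid']);see(p,['large_1'],4)
# long flap's free edge: brightness step along carton y on top view
y=np.array([-.232,.973,0]);x=np.array([.973,.232,0]);C=np.array([.507,-.2215,0]);t=ps[0];K=np.array(t['intrinsics']);T=np.array(t['cam_to_world'])
def proj(X):
    c=np.linalg.inv(T)@np.r_[X,1]; u=K@(c[:3]*[1,-1,-1]); return u[:2]/u[2]
for e in(-.06,0,.06):
    r=[]
    for s in np.arange(.15,-.151,-.01):
        u=proj(C+s*y+e*x+[0,0,.097]); r.append(int(t['frame'][int(round(u[1])),int(round(u[0]))].sum()//3))
    print(e,r)
E
```

```text
clock: 28.13
position: [0.5054, -0.2063, 0.0973]
ee_rot: [0.436, 0.556, -0.436, 0.557]
ft_force: [-5.3, 3.1, 15.1]
grip_width: 0.002
clock: 29.13
position: [0.4438, -0.4631, 0.2959]
ee_rot: [0.436, 0.556, -0.436, 0.557]
ft_force: [1.6, 0.5, 0.7]
grip_width: -0.0
clock: 29.47
position: [0.411, -0.5449, 0.2947]
ee_rot: [0.437, 0.556, -0.438, 0.555]
ft_force: [0.2, 0.2, -0.2]
grip_width: 0.002
--
flap_short call [ 0.5216 -0.288   0.0941] 0.86
flap_short_hinge call [ 0.538  -0.3387  0.0904] 0.75
flap_long_hinge call [ 0.4794 -0.0996  0.0957] 0.9
carton call [ 0.507  -0.2211 -0.0035] 0.61
small_1 call [ 0.4786 -0.098   0.0966] 0.66
sieve_handle call [0.4852 0.2166 0.1104] 0.57
sieve call [0.4808 0.2144 0.0051] 0.73
tray call [0.4704 0.2167 0.0013] 0.79
oil_bottle_mid call [0.6918 0.0028 0.096 ] 0.91
spice_jar_mid call [0.5211 0.0044 0.044 ] 0.59
mug_mid call [0.4061 0.0055 0.039 ] 0.78
prep_bowl_mid call [0.7647 0.1077 0.0264] 0.95
spatula_mid call [ 0.7641 -0.1961  0.0134] 0.65
tomato_can_mid call [0.7394 0.245  0.0571] 0.62
large_1 call [0.5249 0.2513 0.0209] 0.76
large_1 call [0.7392 0
[... 653 characters left out ...]
.74
spatula_mid call [ 0.7655 -0.1996  0.0148] 0.61
tomato_can_mid call [0.7383 0.2413 0.0576] 0.97
large_1 call [0.4799 0.2587 0.008 ] 0.68
large_1 call [0.5238 0.2445 0.0222] 0.58
large_1 call [0.4841 0.1996 0.0095] 0.47
-0.06 [146, 127, 64, 110, 115, 113, 117, 115, 116, 115, 116, 113, 114, 111, 108, 111, 113, 114, 115, 114, 114, 114, 115, 113, 114, 110, 106, 115, 141, 142, 144]
0 [145, 127, 66, 110, 111, 114, 112, 111, 113, 117, 116, 115, 116, 114, 113, 115, 115, 116, 114, 110, 112, 114, 116, 115, 117, 115, 112, 119, 146, 145, 143]
0.06 [145, 131, 64, 114, 114, 115, 112, 112, 113, 115, 114, 112, 114, 113, 115, 116, 115, 114, 113, 110, 112, 113, 115, 112, 114, 112, 115, 128, 148, 146, 146]
```

```bash
python3 -c "
from h import *
print(manip.hand_in())"
```

```text
the job is handed in; nothing more can be done
None
```

The job is handed in at about 31 s of the 72 s allowed; `hand_in` reports no verdict, so what follows rests on my own checks.

**What I did**
- I lifted the sieve by its handle and shook it over the carton in two bursts. A top picture then showed all four small chestnuts in the carton, with the three large ones still in the sieve.
- I stood the sieve back in its tray, then folded down the short flap and the long flap over it.

**Last checks**
- **Sieve:** its handle is at about (0.484, 0.214, 0.111), roughly 14 mm from the tray's centre. All three large chestnuts were found inside it.
- **Flaps:** the visible middles are at 0.091–0.094 m (short) and 0.098 m (long), against 0.093 and 0.097 m when closed. Pressing the long flap met 15 N at the closed height. The top picture shows unbroken cardboard over the whole opening.
- **Bystanders:** all six are within measurement noise of where they started.

**Checks that disagreed or could not be made**
- In the last top picture the networks missed the long flap. They also reported a "small chestnut" on its hinge and took the tomato can for a large chestnut. I judged all of these to be false reports.
- The small chestnuts could not be seen again once the carton was closed.
- I had used all 12 picture views before folding the flaps, so the closed flaps were checked by numbers only.
- The chestnuts slid a little along the sieve while I carried it to the carton, but all seven stayed in it.

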